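# Set a plate up for butt welding

### The job

The grey plate under the toggle clamp is already set against the aluminium fence; get the loose blue-filmed plate ready to be welded to it. With the fingertips, push the loose plate flat along the bench until its long side lies flush against the fence and its bevelled edge butts up against the bevelled edge of the clamped plate with no gap, then take the hand away. Keep the plate down on the bench the whole time (no lifting or tipping it up) and leave the tin, the bottle and the seam roller where they are.

Things in the scene. Friction and masses are not known exactly. Their poses are not given: they have to be found in the camera images.
- fence: Slotted aluminium profile bolted to the bench, 460 mm long, 30 mm wide, 30 mm high; place and yaw differ from run to run. Origin: on the bench, at the middle of the foot of its front face (towards the robot; the plates go against it). Own y runs along that face to the left, own x points away from the robot through the profile, z up.
- set_plate: Grey plastic plate, fixed, lying against the fence: 150 mm along it, 110 mm deep towards the robot, 12 mm thick. Origin: on the bench, in the corner between its bevelled edge and the fence's face; axes parallel to the fence's; the plate extends from there along +y and -x.
- clamp_foot (a point): Centre of the rubber foot of the steel toggle clamp, on top of the clamped plate (12 mm above the bench), 85 mm along the fence from its bevelled edge. The clamp stands on the fence, up to 82 mm above the bench and 46 mm wide; its arm ends 14 mm nearer the robot than this point, its red handle points away from the robot.
- set_edge (a point): Middle of the foot of the clamped plate's bevelled edge, on the bench, 55 mm from the fence's face. The edge runs square to the fence; it is upright for the lowest 4 mm, then slopes back 6 mm (half of the weld's V groove).
- loose_plate: Plate to be pushed: grey plastic, 160 mm (own y) by 110 mm (own x), 12 mm thick, about 0.2 kg, blue film on top but for a bare strip along the bevelled edge; slides with ordinary friction. Origin: centre of its underside. Own +y points to the bevelled edge, +x to the side that goes against the fence. Starts right of its place, nearer the robot, turned up to 0.3 rad from the fence.
- loose_edge (a point): Middle of the foot of the loose plate's bevelled edge, on the bench, 80 mm from the plate's origin along its own +y. When all is right it meets set_edge, and the plate's axes are parallel to the fence's.
- tin: Bystander: small tin with a green band, 66 mm across, 83 mm high, standing. Origin: centre of its underside.
- bottle: Bystander: white squeeze bottle with a yellow cone tip, 54 mm across, 152 mm high, standing. Origin: centre of its underside.
- roller: Bystander: seam roller lying on the bench, wooden handle, brass collar, orange roller; 190 mm long along own x, 56 mm wide, 36 mm high. Origin: on the bench at its middle.
Mind the look-alikes: they are no part of the job. What is shaped like the loose_plate but brown, pink or red is not meant.

How it is judged:
By the outcome, as a careful person would: the job done as asked, in the order asked, and still so for the second after the job is handed in, with the robot touching nothing.
It also fails if it takes over 72 s, if anything falls off the work surface, if the arm or the gripper's body presses on something with over 40 N, if the wrist force passes 120 N, or if a joint passes its speed limit or range.

### The arm

A 6-joint arm with a two-finger parallel gripper is mounted at the origin on the work surface. World frame = base frame: x ahead of the robot, y to its left, z up, the work surface at z = 0. Lengths are in m, angles in degrees, forces in N, time in s.
With the tool pointing down it reaches from about 0.275 to 0.85 m from the base axis. Payload 5.2 kg.
Tool frame: the origin (TCP) lies between the finger pads; the fingertips stand 14 mm ahead of it and the grasp point (between the pads) lies 5 mm behind it (bot.tip_extent is the distance from the TCP to the fingertips, in m); z points along the fingers, y is the direction in which the jaws open and shut (so a half turn about z gives the same grasp; the last joint's range is limited). The gripper opens to 85 mm and grips with 20 to 120 N. Pads are 22 mm wide; open, the fingers measure 114 mm over their backs; the gripper's body (76 mm by 85 mm) begins 54 mm behind the grasp point. The pads swing forward as they close: fully open they stand 13 mm farther back than shut.
Start: joints at [-86.219, 14.817, 87.949, -0, 77.235, -11.62], TCP at [0.146, -0.53, 0.245] pointing down, gripper open.
Joint ranges: [-179.93, 179.93], [-52.35, 119.4], [10.71, 147.94], [-69.91, 249.91], [12.55, 155.21], [-178.61, 178.61]. Speed limits (degrees/s): [147.25, 147.25, 180, 180, 180, 180].

### API

Orientations are given as [roll, pitch, yaw] about the fixed x, y, z axes, in that order (R = Rz(yaw) Ry(pitch) Rx(roll)).
In Python, from plant import bot gives the robot as it stands.
- The arm moves only by the tool apply_moves, never from a script. Its arguments are lists of equal length, an entry for each row: "travel": the shift along the tool's x, y, z in m, a list of three; "yaw": the turn about the tool's z in rad; "hand": the closure in counts, from 0 (fully open) to 255 (shut). In form: {"travel": [[tx, ty, tz], ...], "yaw": [yaw, ...], "hand": [hand, ...]}. A call has 1 to 10 rows; each row is the pose to reach, as a shift and turn from the pose commanded when the call began, along the tool's axes at that moment; what a row does not reach only later rows make up. A row lasts 1/12 s, in which the tool goes at most 41.7 mm and 7.16 degrees, less where a joint would pass 70% of its speed; a pose out of reach is approached as far as the arm can. A call with a gripper value outside its range is refused whole. The fingers move at their own pace and stop on an object; the grip force is fixed at half the most. Time passes only in rows, so rows that repeat a pose let the fingers close. It gives the time, the measured TCP pose, the force and the opening at its end, in the units of the state.
- bot.get_obs(): the state, without advancing time (a new reading comes with each control period).
- bot.get_image(name): name is "scene" or "top"; returns the picture (400x640x3 uint8, red, green, blue); there is no depth.
- bot.camera_info(name): a dict with "intrinsics" (3x3 intrinsics, pixels), "D" ([k1, k2, p1, p2, k3] as OpenCV has them; the pictures are not rectified), "rvec" (rotation vector, rad) and "tvec" (3), from world to camera coordinates, as OpenCV has them. Camera axes: x right, y down, z forward; pixel columns grow to the right and rows downward; lengths in m; the calibration is good to about 2 mm. A picture is of the moment at which its call begins. camera_info takes no time and is no camera call.
- bot.close_job(): hands the job in, once; it reports no verdict.
The state is a dict: "t": time; "q": joint angles; "joint_vel": joint speeds; "joint_efforts": joint torques, N m; "tool_pos": TCP position; "orientation": TCP orientation; "contact_force": force on the tool from outside, world axes, zero at the start; "wrist_torque": the same for the moment, N m; "grip_width": finger opening in m.
Only numpy, scipy, OpenCV 4.12 (cv2) and the standard library are available. Lean on these libraries where they do the work, as an engineer would, in place of code of your own. Each camera call takes 0.05 s, during which the arm holds its last target.

## Working session

There is one attempt and no reset: what is moved stays moved. The work goes in short steps, Python scripts to look and compute and a tool call to move; the robot and the scene stay as the last step left them, time stands still between calls to the robot, and variables do not carry over. Pictures are saved under pics/ and viewed, and the job is handed in when it is done.

Besides the shell and the picture viewer there is one more tool, called after "Call:" as name(argument=value, ...), one argument or row to a line, values as JSON. apply_moves: Moves the arm, as the interface text tells. Its arguments: {"type":"object","properties":{"travel":{"type":"array"},"yaw":{"type":"array"},"hand":{"type":"array"}},"required":["travel","yaw","hand"]}

```bash
mkdir -p pics; ls
python3 - <<'E'
from plant import bot
import cv2
print(bot.get_obs())
for n in("scene","top"):
    im=bot.get_image(n); cv2.imwrite(f"pics/{n}0.png",im[:,:,::-1]); print(n,bot.camera_info(n))
E
```

```text
pics
{'t': 0.0, 'q': array([-8.62196155e+01,  1.48603054e+01,  8.80113180e+01, -1.88466152e-03,
        7.72343381e+01, -1.16215210e+01]), 'joint_vel': array([ 0.01900817,  0.01530716, -0.01344041,  0.02703302,  0.04146657,
       -0.08220055]), 'joint_efforts': array([ 2.97242996e-04, -4.46032584e+01, -2.90579474e+01, -2.52309310e-04,
        1.13096993e-02,  1.87115006e-06]), 'tool_pos': array([ 0.14603357, -0.52973635,  0.24446316]), 'orientation': array([-1.79895841e+02, -1.95458631e-02,  1.54023058e+01]), 'contact_force': array([-0.69941687, -0.56629943,  0.0593275 ]), 'wrist_torque': array([ 0.01338728, -0.03402187,  0.01742966]), 'grip_width': 0.08516873767255115}
scene {'intrinsics': array([[460.46378553,   0.        , 315.19187437],
       [  0.        , 460.46378553, 194.88136227],
       [  0.        ,   0.        ,   1.        ]]), 'D': array([-0.10686838,  0.        ,  0.        ,  0.        ,  0.        ]), 'rvec': array([ 0.96069961,  2.51787184, -0.98688129]), 'tvec': array([ 0.39556394, -0.21796052,  1.83800454])}
top {'intrinsics': array([[430.33517966,   0.        , 322.3043586 ],
       [  0.        , 430.33517966, 204.91515235],
       [  0.        ,   0.        ,   1.        ]]), 'D': array([-0.0276896,  0.       ,  0.       ,  0.       ,  0.       ]), 'rvec': array([ 2.17856151, -2.21982175,  0.05979205]), 'tvec': array([-0.00896511,  0.52152307,  1.58941882])}
```

View pics/scene0.png

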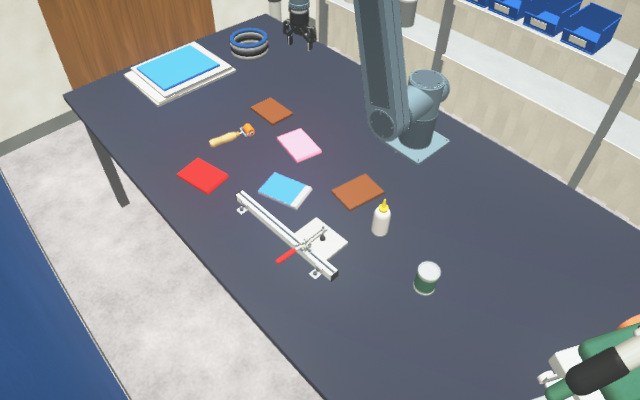

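View pics/top0.png

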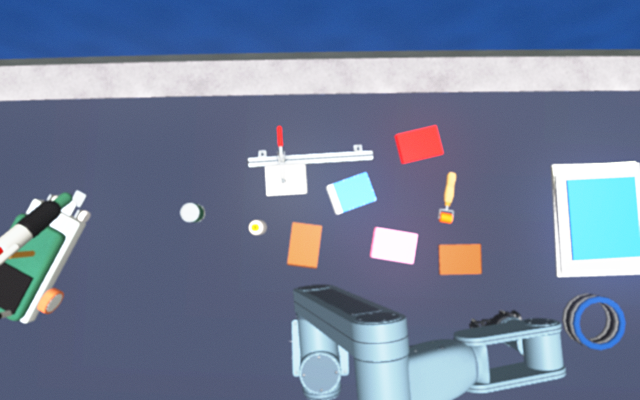

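The scene view shows the blue plate at (285,190) and the clamped plate at (320,240). The top view shows the fence from (248,160) to (373,155).

Candidates in the top view:
- Blue-filmed plate with a bare strip at (352,193): this is the one.
- Brown plates at (305,245) and (460,260), pink at (394,245), red at (419,144): look-alikes.
- Large blue sheet at (605,218): much too big.

Next is a close crop to check the choice.

```bash
cat > h.py <<'E'
import numpy as np,cv2
from plant import bot
def cam(n):
    c=bot.camera_info(n); return c["intrinsics"],c["D"],cv2.Rodrigues(c["rvec"])[0],c["tvec"]
def px2w(n,pts,z):
    K,D,R,t=cam(n); u=cv2.undistortPoints(np.array(pts,float).reshape(-1,1,2),K,D).reshape(-1,2)
    d=np.c_[u,np.ones(len(u))]@R; o=-R.T@t
    return o+d*((z-o[2])/d[:,2])[:,None]
def w2px(n,P):
    c=bot.camera_info(n); return cv2.projectPoints(np.array(P,float).reshape(-1,1,3),c["rvec"],c["tvec"],c["intrinsics"],c["D"])[0].reshape(-1,2)
def crop(im,x0,y0,x1,y1,s,f):
    c=cv2.resize(im[y0:y1,x0:x1],None,fx=s,fy=s,interpolation=cv2.INTER_CUBIC)
    for x in range((x0+9)//10*10,x1,10):
        cv2.line(c,(int((x-x0+.5)*s),0),(int((x-x0+.5)*s),6 if x%50 else 18),(255,0,255),1)
    for y in range((y0+9)//10*10,y1,10):
        cv2.line(c,(0,int((y-y0+.5)*s)),(6 if y%50 else 18,int((y-y0+.5)*s)),(255,0,255),1)
    cv2.imwrite(f,c)
E
python3 - <<'E'
from h import *
crop(cv2.imread("pics/top0.png"),240,120,400,220,5,"pics/c_top.png")
crop(cv2.imread("pics/scene0.png"),220,160,370,290,5,"pics/c_scene.png")
E
```

```text
(no output)
```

View pics/c_top.png

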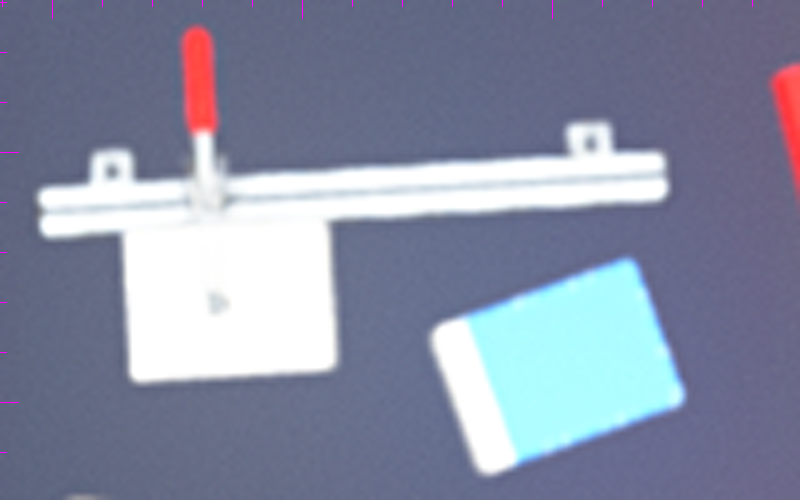

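View pics/c_scene.png

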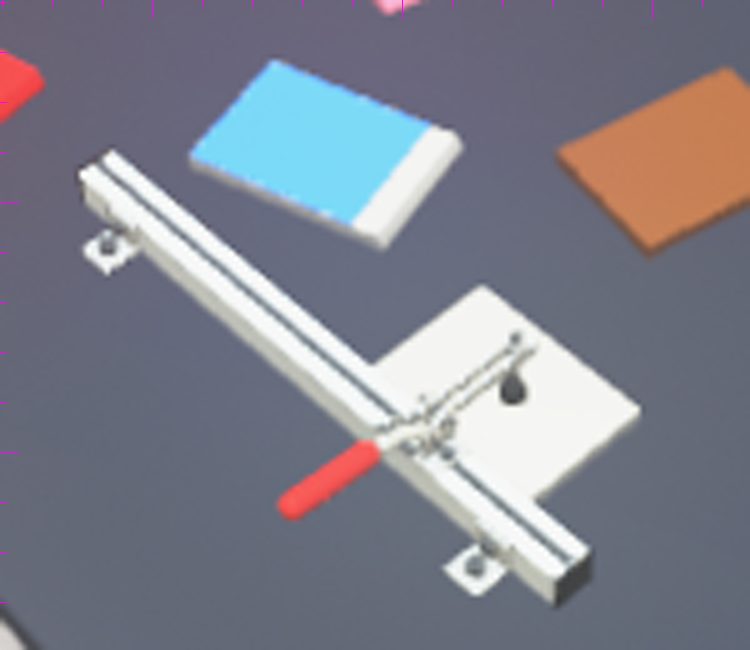

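The crop confirms the blue plate: bare strip on its left, facing the clamped plate. Its corners in the crop are (630,258), (685,400), (487,474) and (432,330). The fence's front top edge runs (40,236) to (667,200), and the clamped plate's near-right corner is (337,370).

Run:
```python
from h import *
T=lambda p:[((x+.5)/5-.5+240,(y+.5)/5-.5+120) for x,y in p]
S=lambda p:[((x+.5)/5-.5+220,(y+.5)/5-.5+160) for x,y in p]
np.set_printoptions(precision=4,suppress=True)
f=px2w("top",T([(40,236),(667,200)]),.03);d=f[0]-f[1];print("fence",f,np.linalg.norm(d),np.degrees(np.arctan2(-d[0],d[1])))
f=px2w("scene",S([(592,553),(112,150)]),.03);d=f[0]-f[1];print("fence sc",f,np.linalg.norm(d),np.degrees(np.arctan2(-d[0],d[1])))
print("set T",px2w("top",T([(331,215),(337,370),(130,382)]),.004))
print("set S",px2w("scene",S([(372,365),(483,285),(640,409)]),.012))
def rep(n,P,fn):
    q=np.vstack([px2w(n,fn([p]),z) for p,z in P]);print(n,q, [np.linalg.norm(q[i]-q[(i+1)%4]) for i in range(4)])
    c=q.mean(0); yv=(q[2]+q[3]-q[0]-q[1]); print("c",c,"yaw",np.degrees(np.arctan2(-yv[0],yv[1])))
rep("top",[((632,257),.012),((686,403),.012),((487,476),.004),((431,330),.004)],T)
# order: far-right, near-right, near-left(bevel), far-left(bevel)
rep("scene",[((190,157),.012),((275,60),.012),((463,147),.004),((385,248),.004)],S)
q=[];
for n,P,z in(("top",[(191,212),(257,227)],[.083,.152]),("scene",[(429,269),(384,204)],[.083,.152])):
    for p,zz in zip(P,z): print(n,px2w(n,[p],zz))
print("roller",px2w("top",[(451,175),(446,220)],.015))
print("brown/pink",px2w("top",[(294,223),(322,225),(317,268),(375,228),(418,235)],.012))
```

```text
fence [[ 0.6667  0.255   0.03  ]
 [ 0.6851 -0.2097  0.03  ]] 0.46512669812759866 2.259132589052722
fence sc [[ 0.6703  0.2555  0.03  ]
 [ 0.6892 -0.2077  0.03  ]] 0.4636131228830909 2.339741929481985
set T [[0.6822 0.0403 0.004 ]
 [0.5652 0.0378 0.004 ]
 [0.5591 0.193  0.004 ]]
set S [[0.6674 0.047  0.012 ]
 [0.5675 0.0442 0.012 ]
 [0.562  0.1885 0.012 ]]
top [[ 0.6453 -0.1847  0.012 ]
 [ 0.5351 -0.2224  0.012 ]
 [ 0.4837 -0.0731  0.004 ]
 [ 0.594  -0.0333  0.004 ]] [np.float64(0.11647673520303173), np.float64(0.15814371102369304), np.float64(0.11728871884420125), np.float64(0.16006450611580428)]
c [ 0.5645 -0.1284  0.008 ] yaw 18.872105396142302
scene [[ 0.6432 -0.1808  0.012 ]
 [ 0.5369 -0.2181  0.012 ]
 [ 0.4871 -0.0661  0.004 ]
 [ 0.5909 -0.03    0.004 ]] [np.float64(0.11265516134107391), np.float64(0.1601067141713436), np.float64(0.1099216484191691), np.float64(0.15983534646536335)]
c [ 0.5645 -0.1238  0.008 ] yaw 18.623706062749804
top [[0.5013 0.4496 0.083 ]]
top [[0.4436 0.2049 0.152 ]]
scene [[0.4976 0.4529 0.083 ]]
scene [[0.4601 0.231  0.152 ]]
roller [[ 0.6244 -0.5029  0.015 ]
 [ 0.4563 -0.4784  0.015 ]]
brown/pink [[ 0.456   0.0877  0.012 ]
 [ 0.4466 -0.0162  0.012 ]
 [ 0.288   0.0053  0.012 ]
 [ 0.4317 -0.2131  0.012 ]
 [ 0.4026 -0.3728  0.012 ]]
```

```bash
cat >> h.py <<'E'
def plan(x,y,z,yaw):
    o=bot.get_obs(); p=o["tool_pos"]; Y=np.radians(o["orientation"][2]); d=np.array([x,y,z])-p
    print("t",o["t"],"pos",p.round(4),"yaw",o["orientation"][2].round(2),"F",o["contact_force"].round(1))
    print("travel",[round(v,4) for v in (np.cos(Y)*d[0]+np.sin(Y)*d[1], np.sin(Y)*d[0]-np.cos(Y)*d[1], -d[2])],"yaw",round(-np.radians(yaw-o["orientation"][2]),4))
E
python3 -c "
from h import *
print(bot.tip_extent)
plan(.484,-.153,.12,18.7)"
```

```text
0.014
t 0.1 pos [ 0.1461 -0.5298  0.2446] yaw 15.4 F [-0.1  0.2  0. ]
travel [np.float64(0.4259), np.float64(-0.2735), np.float64(0.1246)] yaw -0.0576
```

Call:
apply_moves(
  travel=[
    [0.034, -0.022, 0],
    [0.068, -0.044, 0],
    [0.102, -0.066, 0],
    [0.136, -0.088, 0],
    [0.17, -0.109, 0],
    [0.204, -0.131, 0],
    [0.238, -0.153, 0],
    [0.272, -0.175, 0],
    [0.306, -0.197, 0.02],
    [0.34, -0.219, 0.04],
  ],
  yaw=[-0.01, -0.02, -0.03, -0.04, -0.05, -0.058, -0.058, -0.058, -0.058, -0.058],
  hand=[0, 0, 0, 0, 0, 0, 0, 0, 0, 0],
)

```text
t: 0.93
tool_pos: [0.4131, -0.2322, 0.2089]
orientation: [179.8, -0.1, 18.7]
contact_force: [-0.8, -1.0, -0.1]
grip_width: 0.0857
```

```bash
python3 -c "
from h import *
plan(.484,-.153,.05,18.7)"
```

```text
t 0.9333 pos [ 0.4131 -0.2322  0.2089] yaw 18.74 F [-0.8 -1.  -0.1]
travel [np.float64(0.0926), np.float64(-0.0522), np.float64(0.1589)] yaw 0.0007
```

Call:
apply_moves(
  travel=[
    [0.03, -0.017, 0],
    [0.06, -0.034, 0],
    [0.089, -0.05, 0.02],
    [0.089, -0.05, 0.06],
    [0.089, -0.05, 0.1],
    [0.089, -0.05, 0.13],
    [0.089, -0.05, 0.155],
    [0.089, -0.05, 0.165],
    [0.089, -0.05, 0.165],
    [0.089, -0.05, 0.165],
  ],
  yaw=[0, 0, 0, 0, 0, 0, 0, 0, 0, 0],
  hand=[0, 0, 0, 0, 0, 0, 0, 0, 0, 0],
)

```text
t: 1.77
tool_pos: [0.4799, -0.1577, 0.0437]
orientation: [-180.0, 0.0, 18.7]
contact_force: [-0.3, -0.4, 0.4]
grip_width: 0.0855
```

```bash
python3 -c "
from h import *
plan(.484,-.153,.02,18.7)
crop(bot.get_image('scene')[:,:,::-1],220,110,370,240,5,'pics/s1.png')
crop(bot.get_image('top')[:,:,::-1],270,140,430,260,5,'pics/t1.png')"
```

```text
t 1.7667 pos [ 0.4799 -0.1577  0.0437] yaw 18.72 F [-0.3 -0.4  0.4]
travel [np.float64(0.0054), np.float64(-0.0032), np.float64(0.0237)] yaw 0.0003
```

View pics/s1.png

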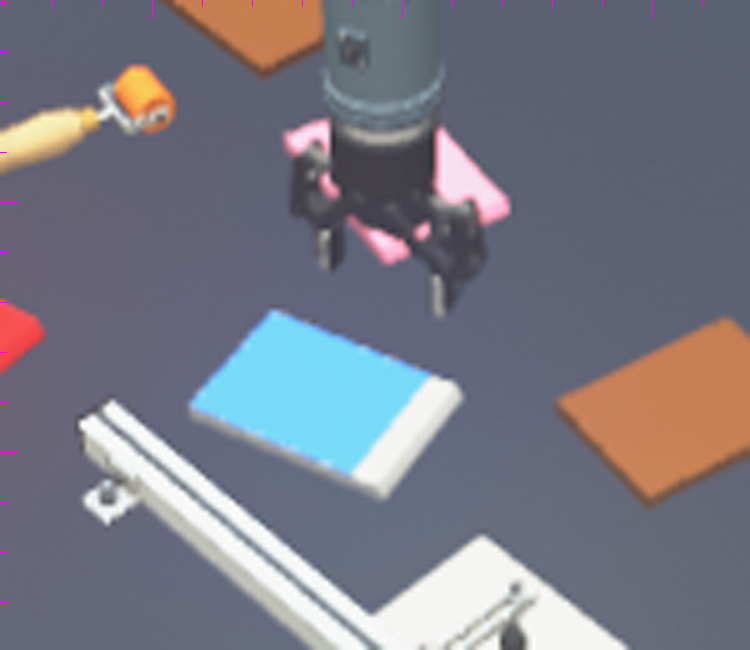

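View pics/t1.png

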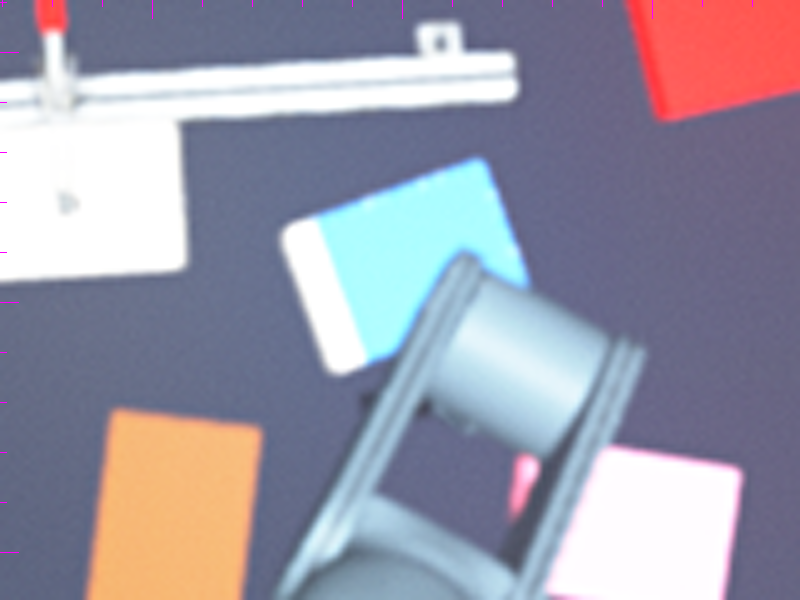

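The scene crop shows the open hand behind the plate's near side, with fingertips at about (327,268) and (440,315) in the crop. The top crop shows both fingers clear of the brown and pink plates. Before descending I'll work out the tip height.

```bash
python3 -c "
from h import *
T=np.array([.4799,-.1577,.0437]);a=np.radians(18.7);ty=np.array([np.sin(a),-np.cos(a),0])
for s in(-1,1):
  for e in (-.014,-.007,0,.005): print(s,e,(w2px('scene',T+ty*s*.05+[0,0,e])[0]-[220,110])*5)
"
```

```text
-1 -0.014 [444.3483553  321.64722788]
-1 -0.007 [444.34315964 314.68161376]
-1 0 [444.33799461 307.67337048]
-1 0.005 [444.33432457 302.64118901]
1 -0.014 [326.34914361 274.22895588]
1 -0.007 [325.99154758 267.26325222]
1 0 [325.63210558 260.25607981]
1 0.005 [325.37422466 255.22538559]
```

Call:
apply_moves(
  travel=[
    [0, 0, 0.015],
    [0, 0, 0.027],
    [0, 0, 0.027],
    [0, 0, 0.027],
  ],
  yaw=[0, 0, 0, 0],
  hand=[0, 0, 0, 0],
)

```text
t: 2.2
tool_pos: [0.4803, -0.158, 0.0175]
orientation: [179.9, -0.1, 18.7]
contact_force: [-0.5, -0.1, 1.7]
grip_width: 0.0856
```

Call:
apply_moves(
  travel=[
    [0, 0, 0.002],
    [0, 0, 0.004],
    [0, 0, 0.006],
    [0, 0, 0.006],
  ],
  yaw=[0, 0, 0, 0],
  hand=[0, 0, 0, 0],
)

```text
t: 2.53
tool_pos: [0.4798, -0.1576, 0.0105]
orientation: [180.0, -0.0, 18.7]
contact_force: [0.0, 0.1, 0.1]
grip_width: 0.0857
```

```bash
python3 -c "
from h import *
plan(.484,-.153,.01,18.7)
crop(bot.get_image('scene')[:,:,::-1],270,140,340,200,10,'pics/s2.png')"
```

```text
t 2.5333 pos [ 0.4798 -0.1576  0.0105] yaw 18.72 F [0.  0.1 0.1]
travel [np.float64(0.0054), np.float64(-0.003), np.float64(0.0005)] yaw 0.0004
```

View pics/s2.png

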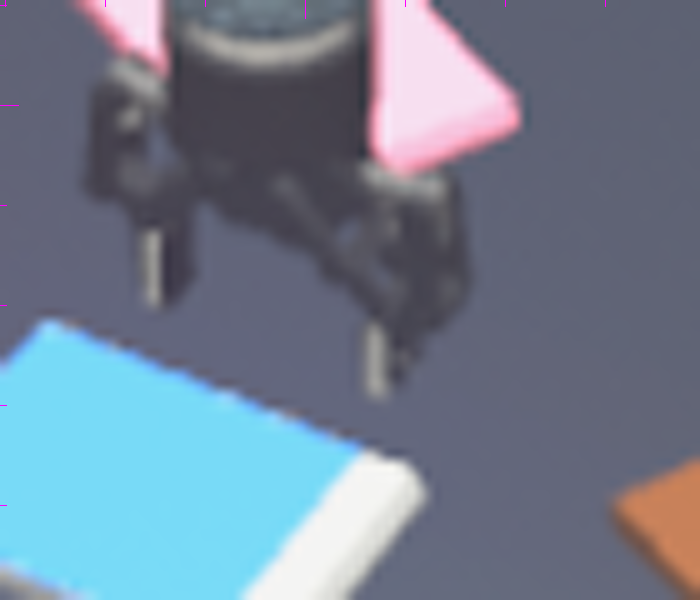

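Call:
apply_moves(
  travel=[
    [0, 0, 0.001],
    [0, 0, 0.002],
    [0, 0, 0.003],
    [0, 0, 0.004],
    [0, 0, 0.004],
  ],
  yaw=[0, 0, 0, 0, 0],
  hand=[0, 0, 0, 0, 0],
)

```text
t: 3.0
tool_pos: [0.4797, -0.1575, 0.0061]
orientation: [-180.0, 0.0, 18.7]
contact_force: [0.2, 0.4, -0.1]
grip_width: 0.0855
```

```bash
python3 -c "
from h import *
T=np.array([.4798,-.1576,.0105]);a=np.radians(18.7);ty=np.array([np.sin(a),-np.cos(a),0])
for s in(-1,1):
  for e in (-.014,-.007,0): print(s,e,(w2px('scene',T+ty*s*.043+[0,0,e])[0]-[270,140])*10+5)
"
```

```text
-1 -0.014 [377.53715388 406.48171847]
-1 -0.007 [377.47750358 392.94400207]
-1 0 [377.41763952 379.32440689]
1 -0.014 [177.40380035 324.94895775]
1 -0.007 [176.75301075 311.40210848]
1 0 [176.09888026 297.77520948]
```

Call:
apply_moves(
  travel=[
    [0.006, 0, 0],
    [0.012, 0, 0],
    [0.017, 0, 0],
    [0.02, 0, 0],
    [0.023, 0, 0],
    [0.026, 0, 0],
    [0.029, 0, 0],
    [0.032, 0, 0],
    [0.035, 0, 0],
    [0.038, 0, 0],
  ],
  yaw=[0, 0, 0, 0, 0, 0.01, 0.026, 0.042, 0.058, 0.075],
  hand=[0, 0, 0, 0, 0, 0, 0, 0, 0, 0],
)

```text
t: 3.83
tool_pos: [0.5159, -0.1452, 0.0064]
orientation: [-180.0, 0.0, 14.3]
contact_force: [-1.9, -0.1, 0.1]
grip_width: 0.0854
```

```bash
python3 -c "
from h import *
plan(.484,-.153,.01,18.7)
crop(bot.get_image('scene')[:,:,::-1],220,110,370,240,5,'pics/s3.png')"
```

```text
t 3.8333 pos [ 0.5159 -0.1452  0.0064] yaw 14.32 F [-1.9 -0.1  0.1]
travel [np.float64(-0.0328), np.float64(-0.0004), np.float64(-0.0036)] yaw -0.0764
```

View pics/s3.png

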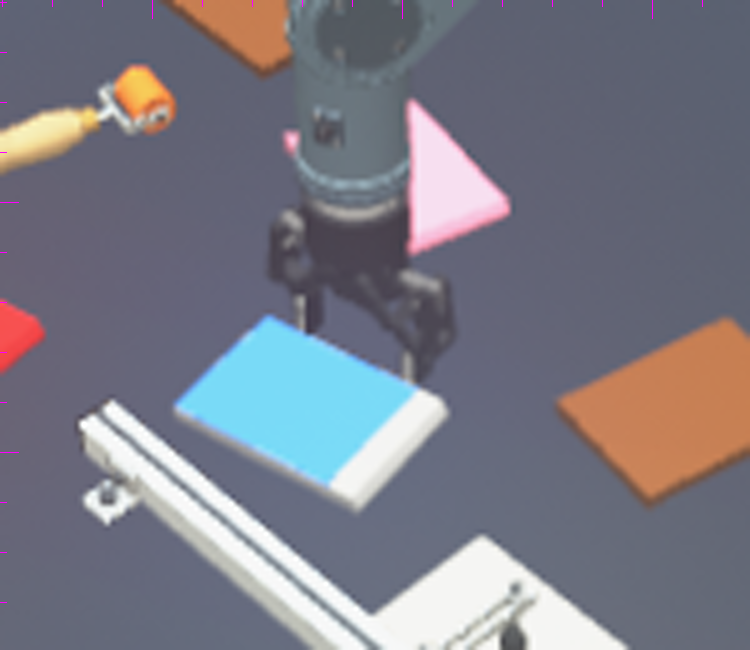

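Both fingers sit on the near side at crop (303,328) and (408,380), and the plate slides flat at about 2 N. I'll carry on.

Call:
apply_moves(
  travel=[
    [0.004, 0, 0],
    [0.007, 0, 0],
    [0.01, 0, 0],
    [0.013, 0, 0],
    [0.016, 0, 0],
    [0.019, 0, 0],
    [0.022, 0, 0],
    [0.025, 0, 0],
    [0.028, 0, 0],
    [0.031, 0, 0],
  ],
  yaw=[0.018, 0.036, 0.054, 0.072, 0.09, 0.108, 0.126, 0.144, 0.16, 0.175],
  hand=[0, 0, 0, 0, 0, 0, 0, 0, 0, 0],
)

```text
t: 4.72
tool_pos: [0.5461, -0.1376, 0.0064]
orientation: [-180.0, 0.0, 4.3]
contact_force: [-1.0, -0.1, -0.4]
grip_width: 0.0858
```

```bash
python3 -c "
from h import *
plan(.484,-.153,.01,18.7)
crop(bot.get_image('scene')[:,:,::-1],220,130,370,240,5,'pics/s4.png')
crop(bot.get_image('top')[:,:,::-1],270,140,430,260,5,'pics/t4.png')"
```

```text
t 4.7167 pos [ 0.5461 -0.1376  0.0064] yaw 4.31 F [-1.  -0.1 -0.4]
travel [np.float64(-0.0631), np.float64(0.0107), np.float64(-0.0036)] yaw -0.2511
```

View pics/s4.png

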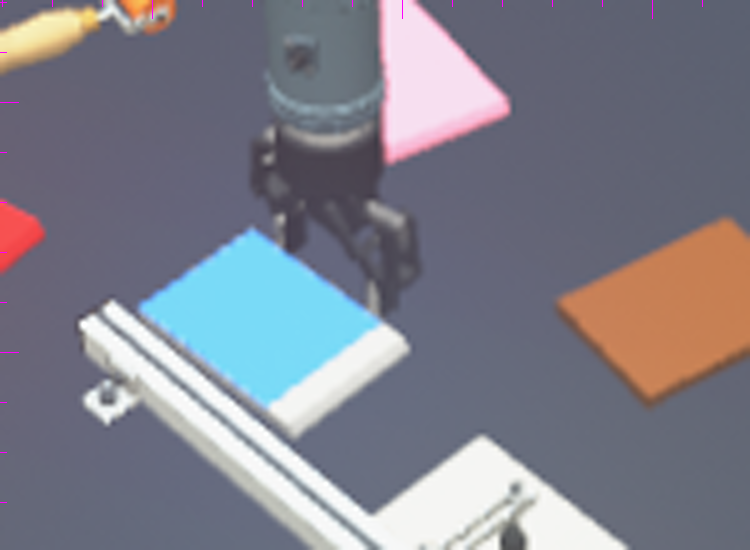

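View pics/t4.png

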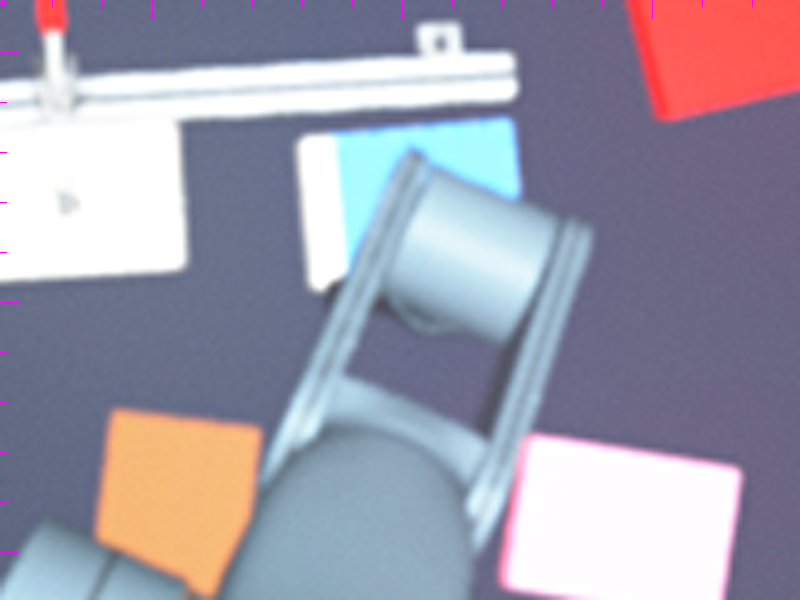

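The plate is now nearly parallel to the fence, about 15 mm off it; its far edge runs (300,138) to (515,118) in the top crop.

Call:
apply_moves(
  travel=[
    [0.002, 0, 0],
    [0.004, 0, 0],
    [0.006, 0, 0],
    [0.008, 0, 0],
    [0.01, 0, 0],
    [0.011, 0, 0],
    [0.012, 0, 0],
    [0.012, 0, 0],
  ],
  yaw=[0.006, 0.012, 0.018, 0.024, 0.03, 0.034, 0.034, 0.034],
  hand=[0, 0, 0, 0, 0, 0, 0, 0],
)

```text
t: 5.48
tool_pos: [0.5581, -0.1368, 0.0064]
orientation: [180.0, -0.0, 2.4]
contact_force: [-0.6, 0.2, 0.4]
grip_width: 0.0854
```

Call:
apply_moves(
  travel=[
    [0.001, 0, 0],
    [0.002, 0, 0],
    [0.003, 0, 0],
    [0.003, 0, 0],
  ],
  yaw=[0, 0, 0, 0],
  hand=[0, 0, 0, 0],
)

```text
t: 5.82
tool_pos: [0.561, -0.1367, 0.0064]
orientation: [180.0, -0.0, 2.5]
contact_force: [-0.9, 0.4, 0.1]
grip_width: 0.0852
```

Call:
apply_moves(
  travel=[
    [0.001, 0, 0],
    [0.002, 0, 0],
    [0.002, 0, 0],
  ],
  yaw=[0, 0, 0],
  hand=[0, 0, 0],
)

```text
t: 6.07
tool_pos: [0.563, -0.1365, 0.0064]
orientation: [180.0, -0.0, 2.5]
contact_force: [-0.7, -0.1, -0.7]
grip_width: 0.0856
```

```bash
python3 -c "
from h import *
plan(.484,-.153,.01,18.7)
crop(bot.get_image('scene')[:,:,::-1],220,130,370,240,5,'pics/s5.png')"
```

```text
t 6.0667 pos [ 0.563  -0.1365  0.0064] yaw 2.46 F [-0.7 -0.1 -0.7]
travel [np.float64(-0.0797), np.float64(0.0131), np.float64(-0.0036)] yaw -0.2835
```

View pics/s5.png

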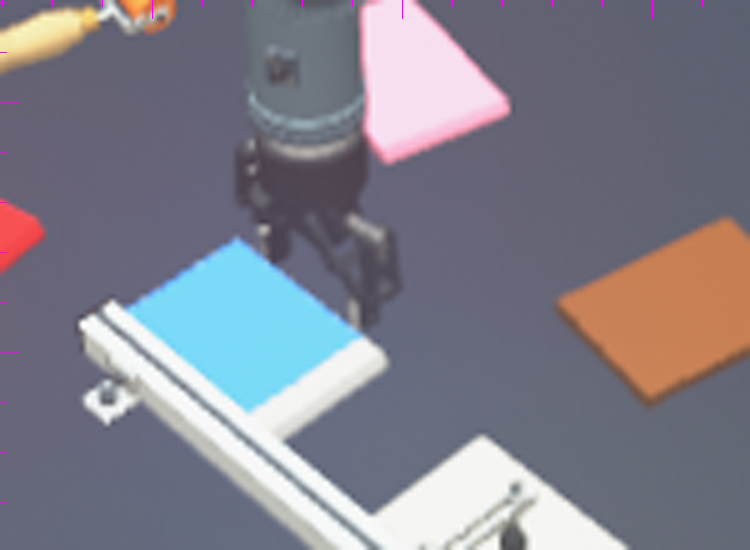

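The plate looks nearly against the fence, but there's no reaction force yet. I'll creep.

Call:
apply_moves(
  travel=[
    [0.0005, 0, 0],
    [0.001, 0, 0],
    [0.0015, 0, 0],
    [0.0015, 0, 0],
  ],
  yaw=[0, 0, 0, 0],
  hand=[0, 0, 0, 0],
)

```text
t: 6.45
tool_pos: [0.5643, -0.1364, 0.0064]
orientation: [-180.0, -0.0, 2.5]
contact_force: [-0.8, -0.6, 0.4]
grip_width: 0.0854
```

Call:
apply_moves(
  travel=[
    [0.0005, 0, 0],
    [0.001, 0, 0],
    [0.0015, 0, 0],
    [0.0015, 0, 0],
  ],
  yaw=[0, 0, 0, 0],
  hand=[0, 0, 0, 0],
)

```text
t: 6.78
tool_pos: [0.5659, -0.1364, 0.0064]
orientation: [180.0, -0.0, 2.5]
contact_force: [-1.1, 0.4, 0.9]
grip_width: 0.0852
```

Call:
apply_moves(
  travel=[
    [0.0005, 0, 0],
    [0.001, 0, 0],
    [0.0015, 0, 0],
    [0.0015, 0, 0],
  ],
  yaw=[0, 0, 0, 0],
  hand=[0, 0, 0, 0],
)

```text
t: 7.12
tool_pos: [0.5663, -0.1363, 0.0064]
orientation: [-180.0, 0.1, 2.5]
contact_force: [-4.6, -0.6, 2.6]
grip_width: 0.0853
```

Call:
apply_moves(
  travel=[
    [0.0005, 0, 0],
    [0.001, 0, 0],
    [0.001, 0, 0],
  ],
  yaw=[0, 0, 0],
  hand=[0, 0, 0],
)

```text
t: 7.37
tool_pos: [0.5664, -0.1362, 0.0063]
orientation: [-180.0, 0.2, 2.5]
contact_force: [-9.1, -1.6, 4.8]
grip_width: 0.0853
```

Call:
apply_moves(
  travel=[
    [0.0005, 0, 0],
    [0.001, 0, 0],
    [0.001, 0, 0],
  ],
  yaw=[0, 0, 0],
  hand=[0, 0, 0],
)

```text
t: 7.62
tool_pos: [0.5664, -0.1362, 0.0063]
orientation: [-179.9, 0.3, 2.5]
contact_force: [-10.9, -1.8, 7.6]
grip_width: 0.0852
```

The reaction rises to 11 N with no further motion, so the plate is seated on the fence. I'll back off, lift and look.

Call:
apply_moves(
  travel=[
    [-0.005, 0, 0],
    [-0.015, 0, 0],
    [-0.03, 0, 0],
    [-0.03, 0, -0.03],
    [-0.03, 0, -0.07],
    [-0.07, 0, -0.1],
    [-0.11, 0, -0.1],
    [-0.15, 0, -0.1],
    [-0.15, 0, -0.1],
  ],
  yaw=[0, 0, 0, 0, 0, 0, 0, 0, 0],
  hand=[0, 0, 0, 0, 0, 0, 0, 0, 0],
)

```text
t: 8.37
tool_pos: [0.4128, -0.1403, 0.1058]
orientation: [-179.8, 0.3, 2.4]
contact_force: [-0.5, 1.0, -0.3]
grip_width: 0.0853
```

```bash
python3 -c "
from h import *
plan(.484,-.153,.01,18.7)
crop(bot.get_image('scene')[:,:,::-1],230,160,330,235,8,'pics/s6.png')
crop(bot.get_image('top')[:,:,::-1],280,140,380,210,8,'pics/t6.png')"
```

```text
t 8.3667 pos [ 0.4128 -0.1403  0.1058] yaw 2.45 F [-0.5  1.  -0.3]
travel [np.float64(0.0706), np.float64(0.0158), np.float64(0.0958)] yaw -0.2837
```

View pics/s6.png

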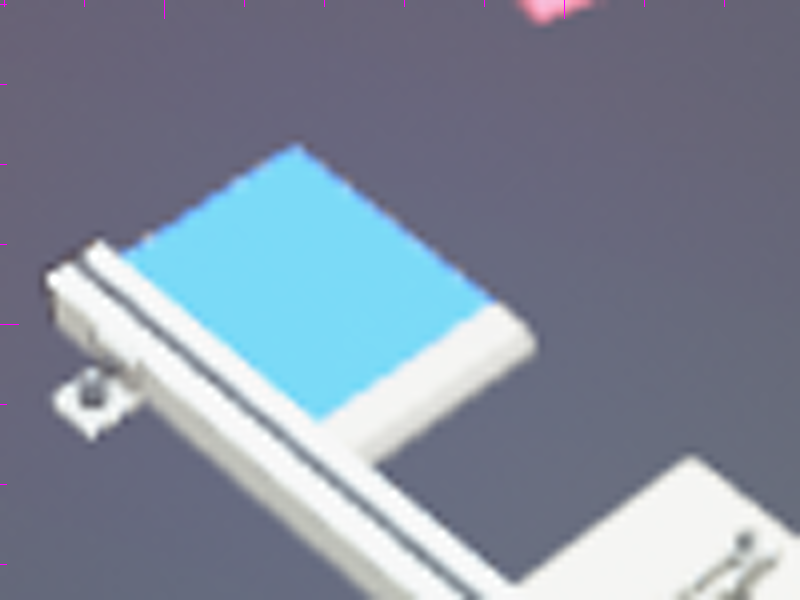

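View pics/t6.png

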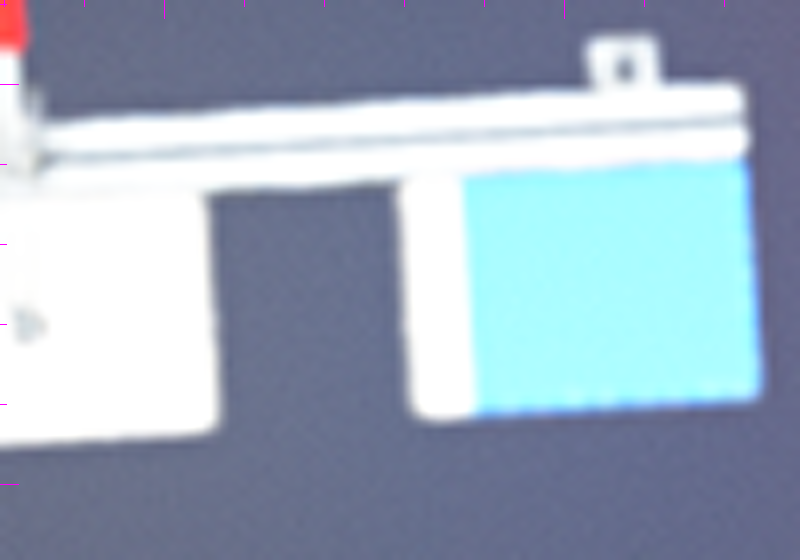

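The plate is flush along the fence: in the top crop its far side meets the profile from (400,180) to (745,160). A gap of about 87 mm remains to the clamped edge at (210,200). Next I'll measure the right end and the red plate's clearance.

```bash
python3 -c "
from h import *
T=lambda p:[((x+.5)/8-.5+280,(y+.5)/8-.5+140) for x,y in p]
S=lambda p:[((x+.5)/8-.5+230,(y+.5)/8-.5+160) for x,y in p]
print(px2w('top',T([(747,163),(764,400),(410,420),(398,180)]),.01))
print(px2w('scene',S([(120,255),(297,145)]),.012), px2w('scene',S([(537,348),(372,465),(692,455),(513,583)]),.006))
print('red',px2w('top',[(403,163),(396,136)],.012),px2w('scene',[(204,192),(228,175)],.006))
plan(.632,-.255,.106,92.3)"
```

```text
[[ 0.68686243 -0.21198607  0.01      ]
 [ 0.57520278 -0.21714343  0.01      ]
 [ 0.56886968 -0.05144976  0.01      ]
 [ 0.68174396 -0.04807282  0.01      ]]
[[ 0.67902593 -0.20969258  0.012     ]
 [ 0.57816476 -0.21225315  0.012     ]] [[ 0.57347821 -0.04995427  0.006     ]
 [ 0.66843633 -0.04551149  0.006     ]
 [ 0.56389793  0.03958867  0.006     ]
 [ 0.66474767  0.0420372   0.006     ]]
red [[ 0.67304871 -0.3243723   0.012     ]
 [ 0.77576211 -0.30096618  0.012     ]] [[ 0.78622316 -0.30842964  0.006     ]
 [ 0.67281383 -0.32285403  0.006     ]]
t 8.4667 pos [ 0.4185 -0.1426  0.1069] yaw 2.36 F [ 0.9 -0.2 -0.2]
travel [np.float64(0.2087), np.float64(0.1211), np.float64(0.0009)] yaw -1.5698
```

Call:
apply_moves(
  travel=[
    [0.02, 0.012, 0],
    [0.05, 0.028, 0],
    [0.08, 0.045, 0],
    [0.11, 0.062, 0],
    [0.14, 0.08, 0],
    [0.165, 0.095, 0],
    [0.185, 0.106, 0],
    [0.2, 0.114, 0],
    [0.207, 0.118, 0],
    [0.207, 0.118, 0],
  ],
  yaw=[-0.115, -0.23, -0.345, -0.46, -0.575, -0.69, -0.8, -0.91, -1.02, -1.12],
  hand=[110, 110, 110, 110, 110, 110, 110, 110, 110, 110],
)

```text
t: 9.3
tool_pos: [0.6351, -0.253, 0.1056]
orientation: [179.8, -0.0, 67.0]
contact_force: [-0.6, 0.6, -0.0]
grip_width: 0.0486
```

Call:
apply_moves(
  travel=[
    [0, 0, 0],
    [0, 0, 0],
    [0, 0, 0],
    [0, 0, 0],
    [0, 0, 0],
    [0, 0, 0],
  ],
  yaw=[-0.11, -0.22, -0.33, -0.45, -0.45, -0.45],
  hand=[110, 110, 110, 110, 110, 110],
)

```text
t: 9.8
tool_pos: [0.6327, -0.2517, 0.106]
orientation: [179.9, 0.0, 92.2]
contact_force: [-0.1, -0.1, 0.7]
grip_width: 0.0487
```

```bash
python3 -c "
from h import *
plan(.632,-.25,.04,92.3)
print(bot.get_obs()['q'].round(1))"
```

```text
t 9.8 pos [ 0.6327 -0.2517  0.106 ] yaw 92.23 F [-0.1 -0.1  0.7]
travel [np.float64(0.0018), np.float64(-0.0006), np.float64(0.066)] yaw -0.0012
[-31.1  34.2  78.1   0.   67.6 -33.3]
```

Call:
apply_moves(
  travel=[
    [0, 0, 0.03],
    [0, 0, 0.06],
    [0, 0, 0.075],
    [0, 0, 0.085],
    [0, 0, 0.085],
    [0, 0, 0.085],
  ],
  yaw=[0, 0, 0, 0, 0, 0],
  hand=[110, 110, 110, 110, 110, 110],
)

```text
t: 10.3
tool_pos: [0.6318, -0.2518, 0.0214]
orientation: [180.0, 0.0, 92.3]
contact_force: [0.1, 0.4, 0.7]
grip_width: 0.0485
```

```bash
python3 -c "
from h import *
plan(.632,-.25,.015,92.3)
crop(bot.get_image('scene')[:,:,::-1],210,130,310,205,8,'pics/s7.png')"
```

```text
t 10.3 pos [ 0.6318 -0.2518  0.0214] yaw 92.33 F [0.1 0.4 0.7]
travel [np.float64(0.0018), np.float64(0.0003), np.float64(0.0064)] yaw 0.0005
```

View pics/s7.png

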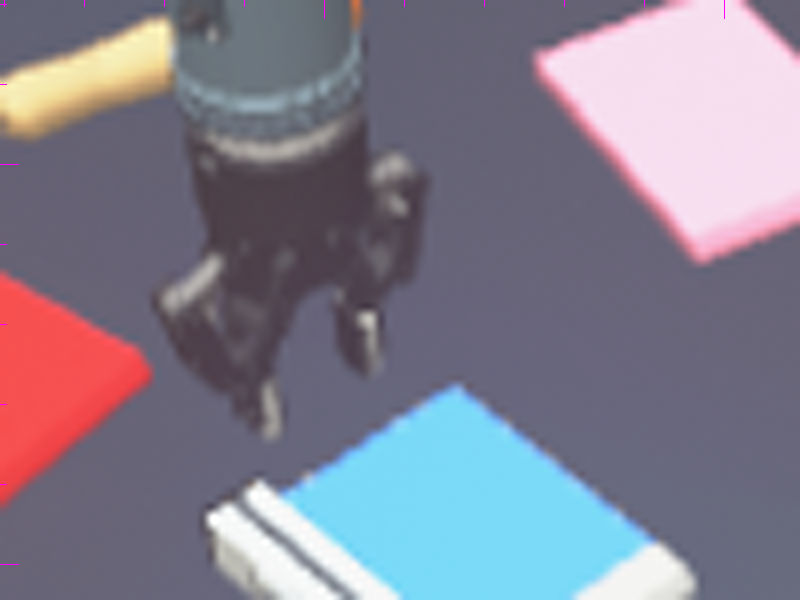

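Both fingertips, at (270,437) and (370,375), stand clear to the right of the plate's end and of the red plate at (150,370).

Call:
apply_moves(
  travel=[
    [0, 0, 0.003],
    [0, 0, 0.006],
    [0.005, 0, 0.006],
    [0.01, 0, 0.006],
    [0.015, 0, 0.006],
    [0.02, 0, 0.006],
    [0.024, 0, 0.006],
    [0.028, 0, 0.006],
    [0.032, 0, 0.006],
    [0.036, 0, 0.006],
  ],
  yaw=[0, 0, 0, 0, 0, 0, 0, 0, 0, 0],
  hand=[110, 110, 110, 110, 110, 110, 110, 110, 110, 110],
)

```text
t: 11.18
tool_pos: [0.6298, -0.2157, 0.0156]
orientation: [180.0, 0.0, 92.4]
contact_force: [-0.3, -1.0, -0.9]
grip_width: 0.0487
```

```bash
python3 -c "
from h import *
plan(.632,-.25,.015,92.3)
crop(bot.get_image('scene')[:,:,::-1],220,140,340,230,6.5,'pics/s8.png')"
```

```text
t 11.1833 pos [ 0.6298 -0.2157  0.0156] yaw 92.41 F [-0.3 -1.  -0.9]
travel [np.float64(-0.0344), np.float64(0.0007), np.float64(0.0006)] yaw 0.002
```

View pics/s8.png

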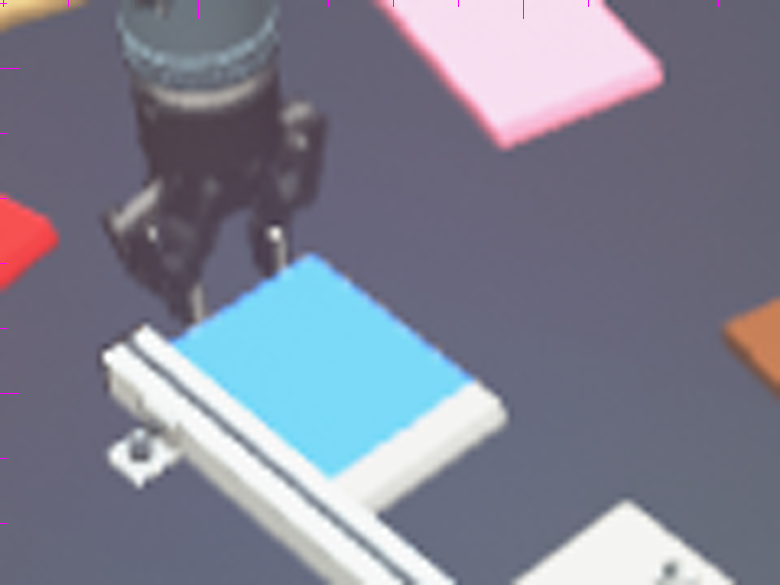

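The fingers are on the right end at (200,320) and (280,268), pushing at about 1 N with the far side still on the fence. I'll push along it with a slight lean towards the fence.

Call:
apply_moves(
  travel=[
    [0.004, 0.0001, 0],
    [0.008, 0.0002, 0],
    [0.012, 0.0003, 0],
    [0.016, 0.0004, 0],
    [0.02, 0.0005, 0],
    [0.024, 0.0006, 0],
    [0.028, 0.0007, 0],
    [0.032, 0.0008, 0],
    [0.036, 0.0009, 0],
    [0.04, 0.001, 0],
  ],
  yaw=[0, 0, 0, 0, 0, 0, 0, 0, 0, 0],
  hand=[110, 110, 110, 110, 110, 110, 110, 110, 110, 110],
)

```text
t: 12.07
tool_pos: [0.6289, -0.1752, 0.0153]
orientation: [-180.0, -0.0, 92.4]
contact_force: [-1.7, -3.3, 0.7]
grip_width: 0.0482
```

Call:
apply_moves(
  travel=[
    [0.004, 0.0001, 0],
    [0.008, 0.0002, 0],
    [0.012, 0.0003, 0],
    [0.016, 0.0004, 0],
    [0.02, 0.0005, 0],
    [0.024, 0.0006, 0],
    [0.027, 0.0007, 0],
    [0.03, 0.0008, 0],
    [0.03, 0.0008, 0],
  ],
  yaw=[0, 0, 0, 0, 0, 0, 0, 0, 0],
  hand=[110, 110, 110, 110, 110, 110, 110, 110, 110],
)

```text
t: 12.82
tool_pos: [0.6287, -0.1448, 0.0154]
orientation: [180.0, -0.0, 92.4]
contact_force: [0.3, 0.0, -0.9]
grip_width: 0.0485
```

```bash
python3 -c "
from h import *
plan(.632,-.25,.015,92.3)
crop(bot.get_image('scene')[:,:,::-1],230,150,350,240,6.5,'pics/s9.png')"
```

```text
t 12.8167 pos [ 0.6287 -0.1448  0.0154] yaw 92.42 F [ 0.3  0.  -0.9]
travel [np.float64(-0.1052), np.float64(-0.0012), np.float64(0.0004)] yaw 0.0021
```

View pics/s9.png

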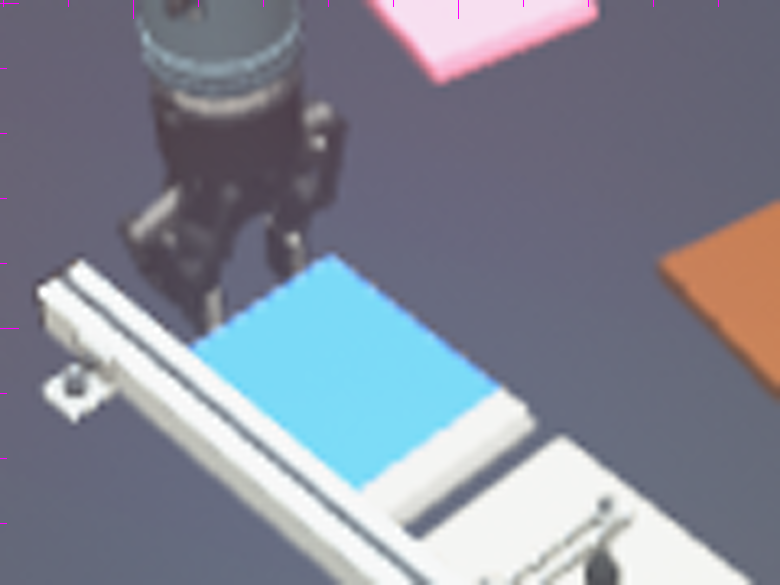

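The gap to the clamped edge is now down to about 12–15 mm, seen from (405,530) to (550,440). I'll close it slowly while watching the force.

Call:
apply_moves(
  travel=[
    [0.002, 0.0001, 0],
    [0.004, 0.0002, 0],
    [0.006, 0.0002, 0],
    [0.008, 0.0003, 0],
    [0.009, 0.0003, 0],
    [0.009, 0.0003, 0],
  ],
  yaw=[0, 0, 0, 0, 0, 0],
  hand=[110, 110, 110, 110, 110, 110],
)

```text
t: 13.37
tool_pos: [0.6286, -0.1364, 0.0155]
orientation: [180.0, -0.0, 92.4]
contact_force: [0.4, -0.2, 0.1]
grip_width: 0.049
```

Call:
apply_moves(
  travel=[
    [0.001, 0, 0],
    [0.002, 0, 0],
    [0.002, 0, 0],
  ],
  yaw=[0, 0, 0],
  hand=[110, 110, 110],
)

```text
t: 13.62
tool_pos: [0.6285, -0.1346, 0.0155]
orientation: [180.0, 0.0, 92.4]
contact_force: [-0.4, -0.1, 0.6]
grip_width: 0.0486
```

Call:
apply_moves(
  travel=[
    [0.001, 0, 0],
    [0.0015, 0, 0],
    [0.0015, 0, 0],
  ],
  yaw=[0, 0, 0],
  hand=[110, 110, 110],
)

```text
t: 13.87
tool_pos: [0.6284, -0.1332, 0.0155]
orientation: [180.0, 0.0, 92.4]
contact_force: [-0.1, -0.7, 0.4]
grip_width: 0.0484
```

Call:
apply_moves(
  travel=[
    [0.001, 0, 0],
    [0.0015, 0, 0],
    [0.0015, 0, 0],
  ],
  yaw=[0, 0, 0],
  hand=[110, 110, 110],
)

```text
t: 14.12
tool_pos: [0.6284, -0.1316, 0.0155]
orientation: [180.0, 0.0, 92.4]
contact_force: [0.6, -1.7, 1.3]
grip_width: 0.0489
```

Call:
apply_moves(
  travel=[
    [0.0007, 0, 0],
    [0.0015, 0, 0],
    [0.0015, 0, 0],
  ],
  yaw=[0, 0, 0],
  hand=[110, 110, 110],
)

```text
t: 14.37
tool_pos: [0.6283, -0.1302, 0.0155]
orientation: [180.0, 0.0, 92.4]
contact_force: [0.0, -2.1, 1.7]
grip_width: 0.0487
```

Call:
apply_moves(
  travel=[
    [0.0007, 0, 0],
    [0.0015, 0, 0],
    [0.0015, 0, 0],
  ],
  yaw=[0, 0, 0],
  hand=[110, 110, 110],
)

```text
t: 14.62
tool_pos: [0.6284, -0.1301, 0.0155]
orientation: [180.0, 0.1, 92.4]
contact_force: [0.2, -7.1, 0.1]
grip_width: 0.0487
```

Call:
apply_moves(
  travel=[
    [0.0007, 0, 0],
    [0.001, 0, 0],
    [0.001, 0, 0],
  ],
  yaw=[0, 0, 0],
  hand=[110, 110, 110],
)

```text
t: 14.87
tool_pos: [0.6284, -0.13, 0.0156]
orientation: [180.0, 0.2, 92.4]
contact_force: [0.9, -9.5, -1.7]
grip_width: 0.0485
```

It stopped at y = -0.130 with the force rising, so it is butted. I'll press slightly more, back off and inspect.

Call:
apply_moves(
  travel=[
    [0.0007, 0, 0],
    [0.001, 0, 0],
    [0.001, 0, 0],
  ],
  yaw=[0, 0, 0],
  hand=[110, 110, 110],
)

```text
t: 15.12
tool_pos: [0.6284, -0.1299, 0.0156]
orientation: [180.0, 0.3, 92.4]
contact_force: [-1.1, -12.0, -1.0]
grip_width: 0.0485
```

Call:
apply_moves(
  travel=[
    [-0.004, 0, 0],
    [-0.01, 0, 0],
    [-0.025, 0, 0],
    [-0.045, 0, 0],
    [-0.045, 0, -0.03],
    [-0.045, 0, -0.07],
    [-0.05, -0.04, -0.1],
    [-0.05, -0.08, -0.1],
    [-0.05, -0.12, -0.1],
    [-0.05, -0.15, -0.1],
  ],
  yaw=[0, 0, 0, 0, 0, 0, 0.1, 0.2, 0.3, 0.4],
  hand=[110, 110, 110, 110, 110, 110, 60, 0, 0, 0],
)

```text
t: 15.95
tool_pos: [0.4781, -0.1832, 0.116]
orientation: [180.0, 0.0, 69.2]
contact_force: [-1.0, -0.4, 0.1]
grip_width: 0.0854
```

```bash
python3 -c "
from h import *
plan(.53,-.12,.1,2.4)
a=bot.get_image('scene')[:,:,::-1];b=bot.get_image('top')[:,:,::-1]
cv2.imwrite('pics/sF10.png',a);cv2.imwrite('pics/tF10.png',b)
crop(a,250,170,350,245,8,'pics/s10.png')
crop(b,260,140,360,210,8,'pics/t10.png')"
```

```text
t 15.95 pos [ 0.4781 -0.1832  0.116 ] yaw 69.22 F [-1.  -0.4  0.1]
travel [np.float64(0.0775), np.float64(0.0262), np.float64(0.016)] yaw 1.1662
```

View pics/s10.png

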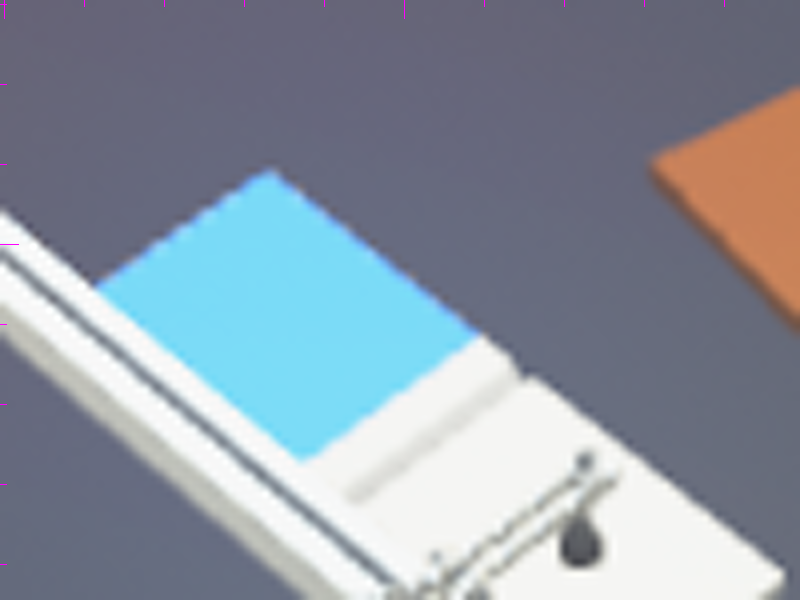

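View pics/t10.png

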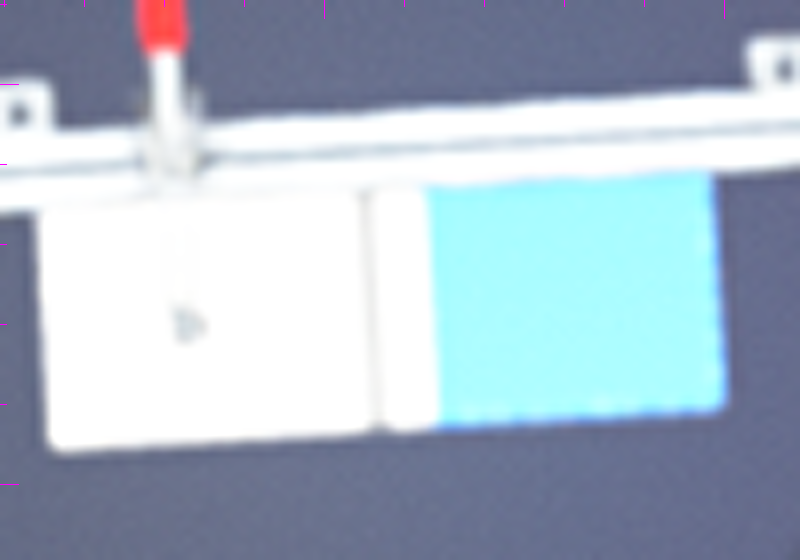

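The seam shows only the V groove, with no dark bench visible in it: scene crop (350,495) to (520,380), top crop line (365,195) to (380,430). The near edges line up at (375,430) and (385,432). The y push could have shifted the plate slightly off the fence, so I'll do a gentle confirming press towards it.

Call:
apply_moves(
  travel=[
    [0.015, 0, 0],
    [0.03, 0, 0],
    [0.05, 0, 0],
    [0.07, 0, 0],
    [0.09, 0, 0],
    [0.11, 0, 0],
    [0.13, -0.002, 0],
    [0.142, -0.002, 0],
    [0.145, -0.002, 0],
    [0.145, -0.002, 0],
  ],
  yaw=[0.117, 0.234, 0.351, 0.468, 0.585, 0.702, 0.819, 0.936, 1.053, 1.168],
  hand=[0, 0, 0, 0, 0, 0, 0, 0, 0, 0],
)

```text
t: 16.88
tool_pos: [0.5305, -0.0454, 0.1154]
orientation: [-180.0, -0.0, 2.4]
contact_force: [-0.2, 0.2, 0.2]
grip_width: 0.0855
```

Call:
apply_moves(
  travel=[
    [0, 0, 0],
    [0, 0, 0],
    [0, 0, 0],
  ],
  yaw=[0, 0, 0],
  hand=[0, 0, 0],
)

```text
t: 17.13
tool_pos: [0.5296, -0.0467, 0.1153]
orientation: [-180.0, -0.0, 2.8]
contact_force: [0.0, 0.3, 0.6]
grip_width: 0.0852
```

```bash
python3 -c "
from h import *
plan(.53,-.046,.0065,2.3)"
```

```text
t 17.1333 pos [ 0.5296 -0.0467  0.1153] yaw 2.76 F [0.  0.3 0.6]
travel [np.float64(0.0004), np.float64(-0.0007), np.float64(0.1088)] yaw 0.0081
```

Call:
apply_moves(
  travel=[
    [0, 0, 0.04],
    [0, 0, 0.08],
    [0, 0, 0.1],
    [0, 0, 0.105],
    [0, 0, 0.1085],
    [0, 0, 0.1085],
    [0.005, 0, 0.1085],
    [0.01, 0, 0.1085],
    [0.015, 0, 0.1085],
    [0.02, 0, 0.1085],
  ],
  yaw=[0.007, 0.007, 0.007, 0.007, 0.007, 0.007, 0.007, 0.007, 0.007, 0.007],
  hand=[0, 0, 0, 0, 0, 0, 0, 0, 0, 0],
)

```text
t: 17.97
tool_pos: [0.5508, -0.0458, 0.0081]
orientation: [180.0, -0.1, 2.2]
contact_force: [0.7, 0.1, -0.1]
grip_width: 0.0856
```

Call:
apply_moves(
  travel=[
    [0.002, 0, 0],
    [0.004, 0, 0],
    [0.006, 0, 0],
    [0.008, 0, 0],
    [0.008, 0, 0],
  ],
  yaw=[0, 0, 0, 0, 0],
  hand=[0, 0, 0, 0, 0],
)

```text
t: 18.38
tool_pos: [0.5576, -0.0453, 0.0069]
orientation: [180.0, -0.0, 2.2]
contact_force: [0.1, 0.3, 0.2]
grip_width: 0.0853
```

Call:
apply_moves(
  travel=[
    [0.001, 0, 0],
    [0.002, 0, 0],
    [0.003, 0, 0],
    [0.003, 0, 0],
  ],
  yaw=[0, 0, 0, 0],
  hand=[0, 0, 0, 0],
)

```text
t: 18.72
tool_pos: [0.5604, -0.0452, 0.0069]
orientation: [180.0, -0.0, 2.2]
contact_force: [0.2, -0.4, 0.2]
grip_width: 0.0851
```

Call:
apply_moves(
  travel=[
    [0.0005, 0, 0],
    [0.001, 0, 0],
    [0.0015, 0, 0],
    [0.0015, 0, 0],
  ],
  yaw=[0, 0, 0, 0],
  hand=[0, 0, 0, 0],
)

```text
t: 19.05
tool_pos: [0.5618, -0.0451, 0.0069]
orientation: [180.0, -0.0, 2.2]
contact_force: [-0.3, 0.8, 0.7]
grip_width: 0.0853
```

Call:
apply_moves(
  travel=[
    [0.0005, 0, 0],
    [0.001, 0, 0],
    [0.0015, 0, 0],
    [0.0015, 0, 0],
  ],
  yaw=[0, 0, 0, 0],
  hand=[0, 0, 0, 0],
)

```text
t: 19.38
tool_pos: [0.5623, -0.045, 0.0068]
orientation: [-180.0, 0.1, 2.2]
contact_force: [-3.0, -0.9, 2.0]
grip_width: 0.0854
```

Call:
apply_moves(
  travel=[
    [0.0005, 0, 0],
    [0.001, 0, 0],
    [0.001, 0, 0],
  ],
  yaw=[0, 0, 0],
  hand=[0, 0, 0],
)

```text
t: 19.63
tool_pos: [0.5625, -0.045, 0.0067]
orientation: [-180.0, 0.2, 2.2]
contact_force: [-7.6, -1.7, 4.3]
grip_width: 0.0852
```

It stops at x = 0.5625, exactly where the first fence contact predicts for this y, so the plate is flush. I'll withdraw.

Call:
apply_moves(
  travel=[
    [-0.004, 0, 0],
    [-0.012, 0, 0],
    [-0.03, 0, 0],
    [-0.03, 0, -0.03],
    [-0.03, 0, -0.07],
    [-0.05, 0.03, -0.11],
    [-0.08, 0.06, -0.14],
    [-0.11, 0.09, -0.15],
    [-0.14, 0.12, -0.15],
    [-0.15, 0.15, -0.15],
  ],
  yaw=[0, 0, 0, 0, 0, 0, 0, 0, 0, 0],
  hand=[0, 0, 0, 0, 0, 0, 0, 0, 0, 0],
)

```text
t: 20.47
tool_pos: [0.4235, -0.1909, 0.1579]
orientation: [179.9, -0.1, 2.3]
contact_force: [0.9, -1.2, -0.9]
grip_width: 0.0852
```

```bash
python3 -c "
from h import *
plan(.53,-.12,.1,2.4)
a=bot.get_image('scene')[:,:,::-1];b=bot.get_image('top')[:,:,::-1]
cv2.imwrite('pics/sF11.png',a)
crop(a,250,170,350,245,8,'pics/s11.png')
crop(b,260,140,360,210,8,'pics/t11.png')
T=lambda p:[((x+.5)/8-.5+260,(y+.5)/8-.5+140) for x,y in p]"
```

```text
t 20.4667 pos [ 0.4235 -0.1909  0.1579] yaw 2.26 F [ 0.9 -1.2 -0.9]
travel [np.float64(0.1092), np.float64(-0.0666), np.float64(0.0579)] yaw -0.0025
```

View pics/s11.png

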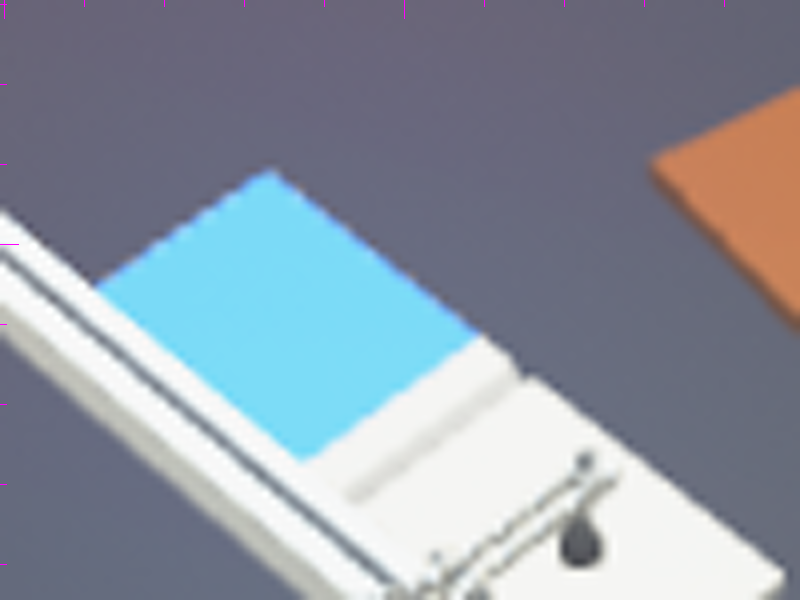

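View pics/t11.png

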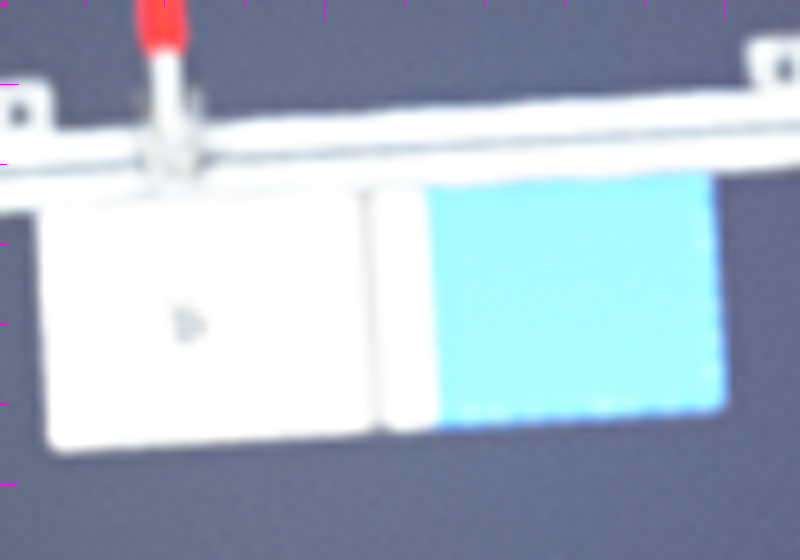

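View pics/sF11.png

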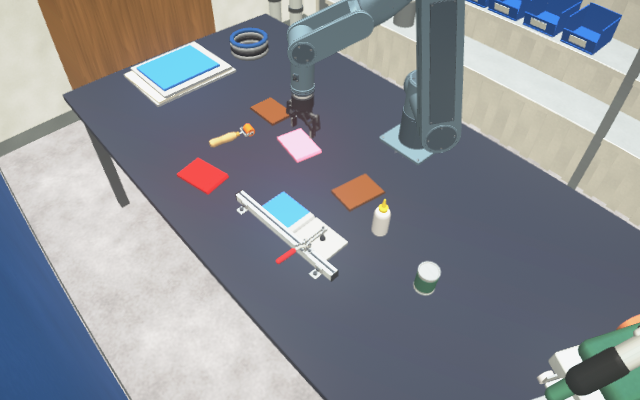

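The pictures are unchanged after the last press: the plate is flush, the seam is tight at (345,497) to (520,380), and every bystander is where it was. The hand is clear at z ≈ 0.16. I'll let the arm settle, then hand in.

Call:
apply_moves(
  travel=[
    [0, 0, 0],
    [0, 0, 0],
    [0, 0, 0],
    [0, 0, 0],
  ],
  yaw=[0, 0, 0, 0],
  hand=[0, 0, 0, 0],
)

```text
t: 20.9
tool_pos: [0.4255, -0.1896, 0.156]
orientation: [-180.0, 0.0, 2.3]
contact_force: [0.1, 0.5, -1.2]
grip_width: 0.0853
```

```bash
python3 -c "
from plant import bot
print(bot.close_job())"
```

```text
the job is handed in; nothing more can be done
None
```

The blue-filmed plate now lies flush along the fence with its bevelled edge butted against the clamped plate. I handed the job in at about 21 s with the hand clear of everything.

I pushed the plate to the fence with both fingertips while turning it parallel, then pushed its right end along the fence until it stopped against the bevel. A last light press towards the fence confirmed the fit. The highest force reported was about 13 N.

**Last checks:**
- **Fence:** the final press stopped at x = 0.5625, which is where the first contact with the fence predicted.
- **Seam:** both cameras show only the V groove, with no bench visible in it. A picture pixel is about 3.7 mm, so the force stops are the finer evidence here. I did not press the seam again after the last fence press, but the pictures looked the same before and after it.
- **Bystanders:** the tin, bottle, roller and look-alike plates appear where they started, and the plate was never lifted.

No check failed. The cameras disagreed by a few millimetres on the fence and plate positions, so I relied on contact for the final fit.

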